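# Start a leak test on a watch

## Robot

A 6-joint arm with a two-finger parallel gripper is mounted at the origin on the work surface. World frame = base frame: x ahead of the robot, y to its left, z up, the work surface at z = 0. Lengths are in m, angles in rad, forces in N, time in s.
With the tool pointing down it reaches from about 0.325 to 0.85 m from the base axis. Payload 15.5 kg.
Tool frame: the origin (TCP) lies midway between the tips of the shut fingers; the grasp point (between the pads) lies 19 mm behind it (ctrl.grasp_offset is the distance from the TCP to the grasp point, in m); z points along the fingers, y is the direction in which the jaws open and shut (so a half turn about z gives the same grasp; the last joint's range is limited). The gripper opens to 91 mm and grips with 3 to 60 N. Pads are 32 mm wide; open, the fingers measure 118 mm over their backs; the gripper's body (76 mm by 178 mm) begins 60 mm behind the grasp point.
Start: joints at [-0.096, 0.494, 1.345, -0, 1.302, -0.096], TCP at [0.625, 0, 0.214] pointing down, gripper open.
Joint ranges: [-2.91, 2.91], [-0.82, 2.16], [0.22, 2.67], [-1.22, 4.37], [0.12, 2.79], [-3.08, 3.08]. Speed limits (rad/s): [1.89, 1.89, 2.57, 3.01, 3.01, 3.01].

## Interface

Orientations are given as [roll, pitch, yaw] about the fixed x, y, z axes, in that order (R = Rz(yaw) Ry(pitch) Rx(roll)).
In Python, from workcell import telemetry, viewer, ctrl gives the robot as it stands.
- The arm moves only by the tool apply_moves, never from a script. Its argument "deltas" is a list of rows, each a list of 7 numbers: the opening, from 0 (shut) to 1 (fully open), then the shift along the world's x, y, z in mm, then the turn, a rotation vector about the world's x, y, z in degrees. A call has 1 to 8 rows; each row is the pose to reach, as a shift and turn from the pose commanded when the call began; what a row does not reach only later rows make up. A row lasts 1/12 s, in which the tool goes at most 41.7 mm and 7.16 degrees, less where a joint would pass 70% of its speed; a pose out of reach is approached as far as the arm can. A call with a gripper value outside its range is refused whole. The fingers move at their own pace and stop on an object; "newtons" is the grip in N (left out, the last holds). Time passes only in rows, so rows that repeat a pose let the fingers close. It gives the time, the measured TCP pose, the force and the opening at its end, in the units of the state.
- telemetry.get_state(): the state, without advancing time (a new reading comes with each control period).
- viewer.snapshot(name): name is "scene" or "side" or "wrist"; returns the picture (384x512x3 uint8, red, green, blue); there is no depth.
- viewer.calibration(name): a dict with "vfov" (degrees; the focal length in pixels is half the picture's height over the tangent of half this angle, whatever the lens; pixels are square), "cx", "cy" (the principal point, pixels), "rvec" (rotation vector, rad) and "tvec" (3), from world to camera coordinates, as OpenCV has them. Camera axes: x right, y down, z forward; pixel columns grow to the right and rows downward; lengths in m; the calibration is good to about 2 mm. A picture is of the moment at which its call begins: read the wrist's pose just before it. calibration takes no time and is no camera call; for the wrist camera it gives the pose at the moment of the call.
- ctrl.job_done(): hands the job in, once; it reports no verdict.
Trained networks look in the newest picture that a camera, given by its name, has taken for a name from the list of things; names that differ only in an ending like _2 or _b are one class to them, and where a whole thing is asked for, a point or a joint stands for the part that bears it (a point fixed in the world has none). Each returns a list of dicts, best first, with "score" (0 to 1); they miss things now and then, are a little off and sometimes report something else, mostly with a low value. They report only what shows in the picture. A call takes as long as a camera call.
- viewer.regions_of(camera, thing): "region" (384x512 bool, what is visible of it) and "xy" ([column, row] in pixels, amid what is visible of it).
- viewer.tip_of(camera, thing): "xy" ([column, row] in pixels: a listed point, or the origin of a listed thing).
The state is a dict: "clock": time; "qpos": joint angles; "joint_vel": joint speeds; "joint_efforts": joint torques, N m; "ee_pos": TCP position; "eef_rot": TCP orientation; "wrist_force": force on the tool from outside, world axes, zero at the start; "wrist_torque": the same for the moment, N m; "width": finger opening in m.
Only numpy, scipy, OpenCV 4.12 (cv2) and the standard library are available. Lean on these libraries where they do the work, as an engineer would, in place of code of your own. Each camera call takes 0.05 s, during which the arm holds its last target. There are 200 camera calls.

## Task

A watch lies ready in the chamber of the leak tester on the watchmaker's bench. With a fingertip push the tester's lid fully shut, and only then reach into the round well beside it and press the sunken start key all the way down, then let it spring back. Do not press the vent key in the square well, do not disturb the watch, pick nothing up, and leave the other things on the bench where they are.

Things in the scene. Friction and masses are not known exactly. Their poses are not given: they have to be found in the camera images.
- tester: dry leak tester for watches, a white box 210 (x) x 280 (y) x 85 mm high, fixed. Origin: centre of its underside, z up, front (display) to -x, towards the robot. Left half (+y): round lidded chamber, 100 mm across, 50 deep, centre x 0, y +65. Right half: two wells 34 mm deep, round one in front (x -45, y -72.5), square one behind (x +45, y -72.5). Lid open it is up to 250 mm high, shut 105
- lid (a joint): angle of the chamber's lid in rad: 0 = shut, lying flat on the deck; grows as the front of the lid rises, up to 1.2 (at the start it stands open at 0.7 to 1.1). The stiff hinge keeps it where it is left; about 1 to 3 N at the front tab pushes it shut, against a hard stop at 0
- lid_hinge (a point): middle of the lid's hinge line, at the back of the chamber: x +80, y +65, z 96 mm in the tester's frame, line along the tester's y. The shut lid reaches from it to -x: aluminium disc 120 mm across centred 80 mm from the hinge, then a tab 50 mm wide ending 165 mm from it. Its outer face is 1 to 2 mm above the hinge line when shut
- lid_tab (a point): middle of the outer (upper) face of the lid's front tab, 145 mm from the hinge line; moves with the lid; its x, y, z axes are the tester's turned with the lid, z normal to the outer face
- start_key (a joint): travel of the start key in m: 0 = up, 0.006 = fully down. Spring return, about 5 N when fully down
- start_top (a point): centre of the top of the start key: a round grey key 28 mm across, in the middle of the round well, 22 mm below the tester's top face; it is pressed straight down
- start_mouth (a point): centre of the mouth of the round well, level with the tester's top face (85 mm above the bench). The well is 56 mm across, straight-walled and 34 mm deep: closed fingertips fit in
- vent_key (a joint): travel of the vent key in m: 0 = up, 0.006 = fully down. Not to be pressed
- vent_top (a point): centre of the top of the vent key: a square grey key 26 mm wide, in the square well (56 mm wide, 34 mm deep) behind the round one. Leave it alone
- watch: steel watch head without strap, 39 mm across, 11 mm high, lying on the chamber's floor, 35 mm above the bench. Origin: centre of its underside
- loupe: black eyeglass loupe, a cone 36 mm across and 32 mm high, standing in front of the tester. Origin: centre of its underside
- tweezers: steel tweezers, 120 mm long, 8 mm high, lying in front of the tester. Origin: their middle, at the bench
- blower: blue rubber dust blower, 60 mm across, 125 mm high, standing to the right of the tester. Origin: centre of its underside
- screwdriver: small steel screwdriver, 95 mm long, lying to the left of the tester. Origin: middle of its handle, at the bench
- cushion: round casing cushion, black pad in a steel ring, 62 mm across, 20 mm high, to the left of the tester. Origin: centre of its underside
- holder: aluminium movement holder, 50 x 26 x 19 mm, lying behind the tester. Origin: centre of its underside

How it is judged:
By the outcome, as a careful person would: the job done as asked, in the order asked, and still so for the second after the job is handed in, with the robot touching nothing.
It also fails if it takes over 48 s, if anything falls off the work surface, if the arm or the gripper's body presses on something with over 40 N, if the wrist force passes 120 N, or if a joint passes its speed limit or range.

## Working session

There is one attempt and no reset: what is moved stays moved. The work goes in short steps, Python scripts to look and compute and a tool call to move; the robot and the scene stay as the last step left them, time stands still between calls to the robot, and variables do not carry over. Pictures are saved under pics/ and viewed, about 8 in all and at most 12, crops included, and the job is handed in when it is done.

Besides the shell and the picture viewer there is one more tool, called after "Call:" as name(argument=value, ...), one argument or row to a line, values as JSON. apply_moves: Moves the arm, as the interface text tells. Its arguments: {"type":"object","properties":{"deltas":{"type":"array"},"newtons":{"type":"number"}},"required":["deltas"]}

```bash
mkdir -p pics
cat > h.py <<'E'
import numpy as np, cv2
from workcell import telemetry, viewer, ctrl
def cal(n):
    c=viewer.calibration(n); f=192/np.tan(np.radians(c["vfov"])/2)
    K=np.array([[f,0,c["cx"]],[0,f,c["cy"]],[0,0,1]]); return K,np.array(c["rvec"],float),np.array(c["tvec"],float)
def ray(n,xy):
    K,r,t=cal(n); R=cv2.Rodrigues(r)[0]; d=R.T@np.linalg.inv(K)@np.array([xy[0],xy[1],1.]); return -R.T@t,d/np.linalg.norm(d)
def atz(n,xy,z):
    o,d=ray(n,xy); return o+d*(z-o[2])/d[2]
def proj(n,P):
    K,r,t=cal(n); return cv2.projectPoints(np.array(P,float).reshape(-1,3),r,t,K,None)[0].reshape(-1,2)
def snap(n,f):
    im=viewer.snapshot(n); cv2.imwrite(f"pics/{f}.png",im[:,:,::-1]); return im
def tri(obs):
    A=np.zeros((3,3));b=np.zeros(3);rs=[ray(n,x) for n,x in obs]
    for o,d in rs:
        M=np.eye(3)-np.outer(d,d);A+=M;b+=M@o
    p=np.linalg.solve(A,b); return p,[np.linalg.norm((np.eye(3)-np.outer(d,d))@(p-o)) for o,d in rs]
E
python3 - <<'E'
from h import *
np.set_printoptions(precision=4,suppress=True)
ims=[]
for n in("scene","side","wrist"):
    ims.append(snap(n,n+"0"))
    K,r,t=cal(n); print(n,K[0,0],"cam at",-cv2.Rodrigues(r)[0].T@t)
cv2.imwrite("pics/all0.png",cv2.resize(np.hstack(ims[:2]),(800,300))[:,:,::-1])
for p in("start_top","start_mouth","vent_top","lid_tab","lid_hinge","tester","watch","loupe","tweezers","blower","cushion"):
    for n in("scene","side","wrist"):
        for d in viewer.tip_of(n,p)[:1]: print(p,n,np.round(d["xy"],1),round(d["score"],2))
print(telemetry.get_state())
E
```

```text
scene 440.3149235032822 cam at [1.1376 0.2975 0.8408]
side 366.3435553961886 cam at [ 0.5117 -0.5901  0.516 ]
wrist 294.59258935448986 cam at [0.6245 0.0701 0.384 ]
start_top scene [209.7 169.2] 0.73
start_top side [243.7 245.1] 0.52
start_top wrist [130.7  22.8] 0.16
start_mouth scene [210.5 169.4] 0.71
start_mouth side [241.4 237.5] 0.93
start_mouth wrist [201.6 263.1] 0.69
vent_top scene [199.6 206.8] 0.4
vent_top side [285.9 236.9] 0.42
vent_top wrist [281.7 235.3] 0.61
lid_tab scene [264.9 149.8] 0.97
lid_tab side [239.9 134.9] 0.86
lid_tab wrist [105.7 182.4] 0.72
lid_hinge scene [260.7 218.1] 0.89
lid_hinge side [269.6 181.2] 0.6
lid_hinge wrist [279.1 104.9] 0.95
tester scene [231.3 210.3] 0.89
tester side [250.4 245.3] 0.92
watch side [234.4 209.3] 0.54
loupe side [170.7 254.3] 0.52
loupe wrist [104.6 183.6] 0.66
tweezers side [199.3 292.3] 0.76
blower scene [137.3 211.5] 0.79
blower side [325.1 321.3] 0.67
cushion scene [323.3 257.2] 0.72
cushion side [193.9 292.5] 0.57
cushion wrist [158.5 144. ] 0.7
{'clock': 1.8, 'qpos': array([-0.0955,  0.4936,  1.3455,  0.    ,  1.3025, -0.0955]), 'joint_vel': array([ 0.0009, -0.0005,  0.0009,  0.0009, -0.0005, -0.0005]), 'joint_efforts': array([  0.0006, -87.8675, -38.2249,   0.071 ,   0.0439,  -0.0004]), 'ee_pos': array([0.625 , 0.    , 0.2139]), 'eef_rot': array([3.1416, 0.    , 1.5708]), 'wrist_force': array([0.382 , 0.5142, 0.3555]), 'wrist_torque': array([ 0.0019,  0.0284, -0.0035]), 'width': 0.09116356872609058}
```

View pics/scene0.png

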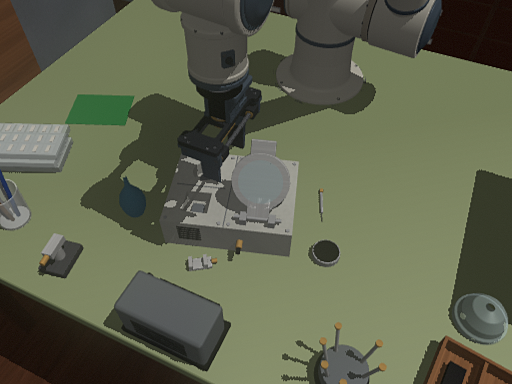

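View pics/side0.png

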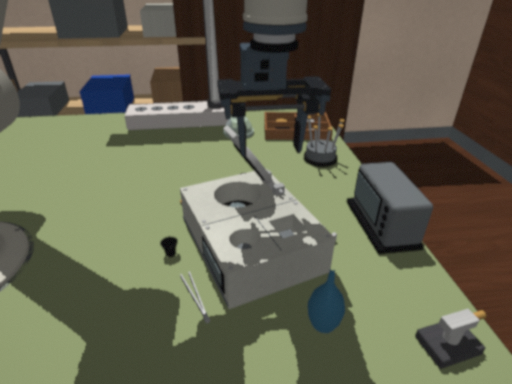

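The scene view shows the tester around (230,205), with the lid open at (262,180) and the gripper hiding the wells. The side view shows the chamber at (238,195), the lid edge-on at (258,165), the round well at (243,240) and the vent well at (287,234). Next I'll fit the tester pose and lid angle to these detections.

```bash
cat >> h.py <<'E'
from scipy.optimize import least_squares
from scipy.spatial.transform import Rotation as Ro
def world(p,q):  # q: x,y,yaw
    c,s=np.cos(q[2]),np.sin(q[2]); return np.array([q[0]+c*p[0]-s*p[1],q[1]+s*p[0]+c*p[1],p[2]])
def loc(name,a):
    return {"start_top":(-.045,-.0725,.063),"start_mouth":(-.045,-.0725,.085),"vent_top":(.045,-.0725,.063),
     "lid_hinge":(.08,.065,.096),"tester":(0,0,0),
     "lid_tab":(.08-.145*np.cos(a)+.0015*np.sin(a),.065,.096+.145*np.sin(a)+.0015*np.cos(a))}[name]
def fit(obs,x0=(.62,0,0,.9)):
    def res(v): return np.concatenate([(proj(n,world(loc(p,v[3]),v[:3]))[0]-xy) for n,p,xy in obs])
    s=least_squares(res,x0,loss="soft_l1",f_scale=2.); return s.x,res(s.x).reshape(-1,2)
E
python3 - <<'E'
from h import *
np.set_printoptions(precision=4,suppress=True)
obs=[]
T="""start_top side 243.7 245.1
start_mouth scene 210.5 169.4
start_mouth side 241.4 237.5
start_mouth wrist 201.6 263.1
vent_top scene 199.6 206.8
vent_top side 285.9 236.9
vent_top wrist 281.7 235.3
lid_tab scene 264.9 149.8
lid_tab side 239.9 134.9
lid_tab wrist 105.7 182.4
lid_hinge scene 260.7 218.1
lid_hinge side 269.6 181.2
lid_hinge wrist 279.1 104.9
tester scene 231.3 210.3
tester side 250.4 245.3"""
for l in T.splitlines():
    p,n,a,b=l.split(); obs.append((n,p,np.array([float(a),float(b)])))
v,r=fit(obs); print(v)
for o,e in zip(obs,r): print(o[:2],e)
E
```

```text
[ 0.5842 -0.0053  0.3003  0.748 ]
('side', 'start_top') [-0.3933  2.2937]
('scene', 'start_mouth') [-5.5081 -0.0882]
('side', 'start_mouth') [1.7736 0.6669]
('wrist', 'start_mouth') [1.0491 0.2058]
('scene', 'vent_top') [-2.0373 -1.0103]
('side', 'vent_top') [ 0.4854 -2.7397]
('wrist', 'vent_top') [-3.1214 -1.7381]
('scene', 'lid_tab') [-0.5506 -2.6238]
('side', 'lid_tab') [-16.4012  14.2879]
('wrist', 'lid_tab') [ 20.9399 -31.2552]
('scene', 'lid_hinge') [-3.5582 -1.4775]
('side', 'lid_hinge') [0.83   0.0385]
('wrist', 'lid_hinge') [-3.2402  1.0924]
('scene', 'tester') [2.6178 0.0579]
('side', 'tester') [-0.9705 -2.5339]
```

View pics/wrist0.png

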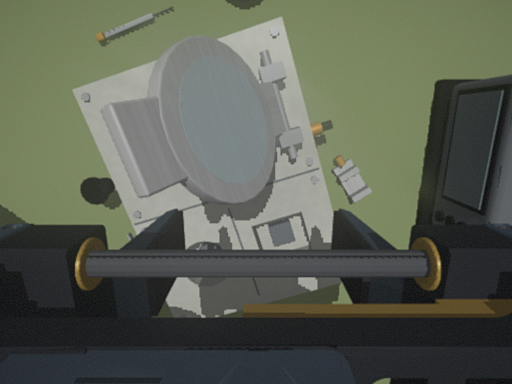

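The wrist view shows the lid from above: tab centre near (138,147), hinge near (283,105), vent well (282,235), and the round well partly hidden at (203,250). The lid_tab detections in the side and wrist views were wrong. I'll raise and retreat the closed hand for a clear second look.

Call:
apply_moves(
  deltas=[
    [0,0,0,40,0,0,0],
    [0,0,0,80,0,0,0],
    [0,-30,0,110,0,0,0],
    [0,-65,0,130,0,0,0],
    [0,-100,0,140,0,0,0],
    [0,-135,0,150,0,0,0],
    [0,-170,0,150,0,0,0],
    [0,-170,0,150,0,0,0],
  ],
  newtons=10,
)

```text
clock: 2.47
ee_pos: [0.4499, 0.0004, 0.3649]
eef_rot: [-3.141, 0.0, 1.571]
wrist_force: [1.4, 0.9, 1.3]
width: 0.0407
```

Run:
```python
from h import *
np.set_printoptions(precision=4,suppress=True)
obs=[];im=[]
for n in("scene","side","wrist"): im.append(snap(n,n+"1"))
for p in("start_top","start_mouth","vent_top","lid_tab","lid_hinge","tester"):
    for n in("scene","side","wrist"):
        for d in viewer.tip_of(n,p)[:1]:
            if d["score"]>.3: obs.append((n,p,np.array(d["xy"])))
v,r=fit(obs,(.584,-.005,.3,.8)); print(v)
for o,e in zip(obs,r): print(o[:2],o[2],e)
for p in("start_top","vent_top","lid_tab","lid_hinge"): print(p,world(loc(p,v[3]),v[:3]),tri([(n,xy) for n,q,xy in obs if q==p]) if sum(q==p for _,q,_ in obs)>1 else "")
for p in("blower","loupe","watch"):
    for n in("scene","side","wrist"):
        for d in viewer.tip_of(n,p)[:1]: print(p,n,d["xy"],d["score"],atz(n,d["xy"],.035 if p=="watch" else 0))
def draw(i,n):
    o=im[i].copy()
    P=[]
    for z in(.085,):
        for x,y in((-.105,-.14),(.105,-.14),(.105,.14),(-.105,.14)): P.append(world((x,y,z),v))
    cv2.polylines(o,[proj(n,P).astype(int)],True,(255,0,0))
    c=lambda x,y,R,z:[world((x+R*np.cos(t),y+R*np.sin(t),z),v) for t in np.linspace(0,6.28,40)]
    for q in(c(-.045,-.0725,.028,.085),c(0,.065,.05,.085)): cv2.polylines(o,[proj(n,q).astype(int)],True,(255,0,255))
    a=v[3]; L=[world((.08-l*np.cos(a)+.0015*np.sin(a),.065+w,.096+l*np.sin(a)),v) for l,w in((.138,-.025),(.165,-.025),(.165,.025),(.138,.025))]
    cv2.polylines(o,[proj(n,L).astype(int)],True,(0,0,255)); return o
os=[draw(i,n) for i,n in enumerate(("scene","side","wrist"))]
pc=np.hstack([os[0][100:300,110:350],os[1][80:330,130:370][:200],os[2][60:260,250:490]])
print(proj("wrist",[world((0,0,.085),v)]))
q=np.vstack([np.hstack([cv2.resize(os[0][120:280,140:340],(400,320)),cv2.resize(os[1][120:280,160:360],(400,320))]),np.hstack([cv2.resize(os[2],(360,270)),np.zeros((270,440,3),np.uint8)])])
cv2.imwrite("pics/ov1.png",q[:,:,::-1])
print(telemetry.get_state()["clock"],telemetry.get_state()["ee_pos"],telemetry.get_state()["width"])
```

```text
[ 0.5842 -0.0058  0.2961  1.0136]
('scene', 'start_top') [205.3 175.7] [ 0.3555 -0.2308]
('side', 'start_top') [243.1 246.3] [0.0567 1.2558]
('wrist', 'start_top') [325.7 214.2] [-3.7175  0.3267]
('scene', 'start_mouth') [206.  168.5] [-1.0933  0.6636]
('side', 'start_mouth') [243.1 237.9] [-0.0792  0.4268]
('wrist', 'start_mouth') [325.1 216. ] [-0.2475  2.8846]
('scene', 'vent_top') [197.1 204.7] [0.2092 0.906 ]
('side', 'vent_top') [286.4 236.2] [-0.039  -1.7758]
('wrist', 'vent_top') [375.3 201.6] [-0.6357 -2.1053]
('scene', 'lid_tab') [205.2 174.8] [ 57.4033 -25.6465]
('side', 'lid_tab') [238.1 134.5] [-0.4313  0.6256]
('wrist', 'lid_tab') [367.5 129.8] [ 0.7038 -0.1954]
('scene', 'lid_hinge') [257.9 215.4] [-1.1537  1.2372]
('side', 'lid_hinge') [270.3 181.7] [ 0.3618 -0.2987]
('scene', 'tester') [234.8 207.8] [-1.0719  2.4956]
('side', 'tester') [248.1 240.8] [1.3707 2.1184]
('wrist', 'tester') [329.3 161.7] [-0.103  -1.2764]
start_top [ 0.5624 -0.0883  0.063 ] (array([ 0.5652, -0.0871,  0.0657]), [np.float64(0.0003016471673769469), np.float64(0.002842119573730733), np.float64
[... 222 characters left out ...]
0577 0.2199] (array([0.6004, 0.0219, 0.2054]), [np.float64(0.0749800894558151), np.float64(0.04321285099017562), np.float64(0.04247110385086526)])
lid_hinge [0.6418 0.0797 0.096 ] (array([0.6397, 0.0801, 0.0961]), [np.float64(0.0015966660626528487), np.float64(0.0015966660626527164)])
blower scene [137.7, 213.2] 0.79 [ 0.6884 -0.2072  0.    ]
blower side [322.3, 323.3] 0.86 [ 0.6791 -0.2201  0.    ]
loupe side [172.6, 254.7] 0.49 [ 0.425  -0.0213  0.    ]
loupe wrist [241.6, 166.0] 0.65 [ 0.4246 -0.016   0.    ]
watch side [236.5, 210.5] 0.48 [0.5643 0.0654 0.035 ]
watch wrist [324.4, 118.5] 0.84 [0.5637 0.0683 0.035 ]
[[342.1109 168.2336]]
3.9667 [0.455  0.     0.3639] 0.0008873920370504755
```

View pics/ov1.png

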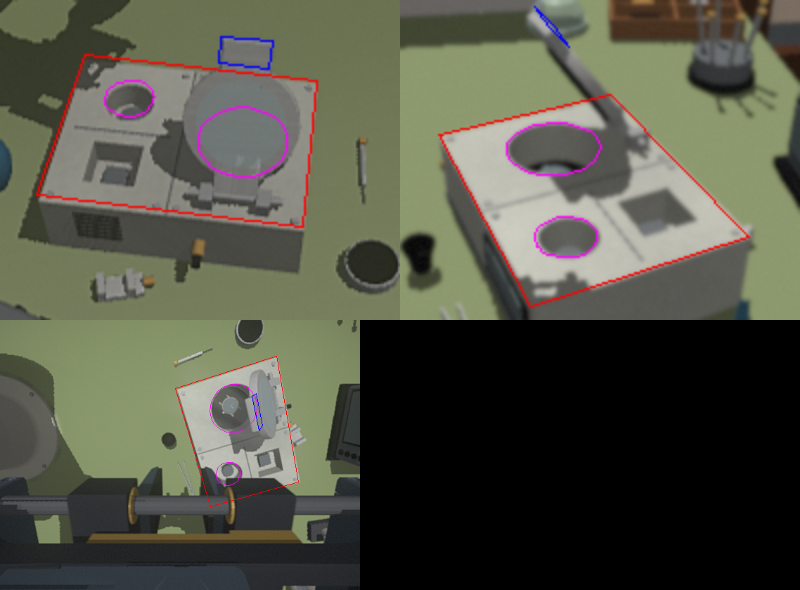

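The overlay fits in all three views: deck outline, round well (scene crop (130,98), side crop (567,237)), chamber and tab. The lid is at about 1.01 rad with the tab at (0.570, 0.058, 0.220), and the watch shows in the chamber at (229,407) in the wrist crop. Next I'll work out the arc waypoints.

Run:
```python
from h import *
v=[.5842,-.0058,.2961]
def w(a,dx=0,dz=0): return world((.08-.145*np.cos(a)+.0015*np.sin(a)+.0135+dx,.065,.096+.145*np.sin(a)+.0015*np.cos(a)+dz),v)
print("pre",w(1.01,.025,.0)*1e3)
for a in np.r_[1.05:-.01:-.075]: print(round(a,3),np.round(w(a)*1e3,1))
print(w(0)*1e3)
```

```text
pre [606.02788034  68.81637851 219.58840855]
1.05 [586.9  63.  222.5]
0.975 [578.   60.3 216.9]
0.9 [569.6  57.7 210.5]
0.825 [561.6  55.3 203.5]
0.75 [554.2  53.  195.9]
0.675 [547.3  50.9 187.8]
0.6 [541.   49.  179.1]
0.525 [535.4  47.3 170. ]
0.45 [530.4  45.7 160.4]
0.375 [526.1  44.4 150.5]
0.3 [522.6  43.4 140.3]
0.225 [519.8  42.5 129.8]
0.15 [517.7  41.9 119.2]
0.075 [516.5  41.5 108.4]
0.0 [516.   41.3  97.5]
[515.97469973  41.34401768  97.5       ]
```

Call:
apply_moves(
  deltas=[
    [0,35,15,0,0,0,6],
    [0,70,30,0,0,0,12],
    [0,105,45,0,0,0,17],
    [0,135,60,0,0,0,17],
    [0,152,69,0,0,0,17],
    [0,152,69,0,0,0,17],
  ],
)

```text
clock: 4.47
ee_pos: [0.6097, 0.0707, 0.3625]
eef_rot: [-3.141, -0.001, 1.869]
wrist_force: [-0.5, -0.5, -0.4]
width: 0.0004
```

Call:
apply_moves(
  deltas=[
    [0,0,0,-38,0,0,0],
    [0,0,0,-76,0,0,0],
    [0,0,0,-114,0,0,0],
    [0,0,0,-140,0,0,0],
    [0,0,0,-142,0,0,0],
    [0,-10,-3,-142,0,0,0],
    [0,-20,-6,-142,0,0,0],
    [0,-20,-6,-142,0,0,0],
  ],
)

```text
clock: 5.13
ee_pos: [0.5861, 0.0625, 0.2235]
eef_rot: [3.141, 0.0, 1.867]
wrist_force: [-0.1, 0.4, -0.0]
width: 0.0002
```

Call:
apply_moves(
  deltas=[
    [0,-5,-2,-3,0,0,0],
    [0,-9,-3,-5,0,0,0],
    [0,-13,-4,-8,0,0,0],
    [0,-17,-5,-12,0,0,0],
    [0,-21,-6,-15,0,0,0],
    [0,-25,-8,-19,0,0,0],
    [0,-29,-9,-22,0,0,0],
    [0,-33,-10,-26,0,0,0],
  ],
)

```text
clock: 5.8
ee_pos: [0.5537, 0.0528, 0.1956]
eef_rot: [3.142, 0.0, 1.867]
wrist_force: [0.8, -0.7, -0.1]
width: 0.0005
```

Run:
```python
from h import *
im=[snap(n,n+"2") for n in("scene","side")]
o=np.hstack([cv2.resize(im[0][90:280,140:340],(400,380)),cv2.resize(im[1][90:280,160:360],(400,380))])
cv2.imwrite("pics/s2.png",o[:,:,::-1])
```

```text
(no output)
```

View pics/s2.png

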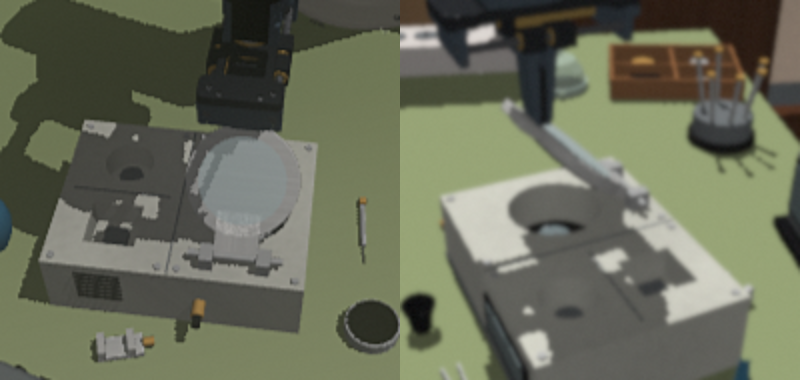

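The fingertip is on the outer face of the tab, and the lid has come down to about 0.75 rad (side crop: tab at (510,105), fingertip at (540,118)). I'll continue along the arc.

Call:
apply_moves(
  deltas=[
    [0,-5,-2,-6,0,0,0],
    [0,-9,-3,-11,0,0,0],
    [0,-13,-4,-17,0,0,0],
    [0,-16,-5,-22,0,0,0],
    [0,-19,-6,-27,0,0,0],
    [0,-21,-7,-31,0,0,0],
    [0,-24,-7,-36,0,0,0],
    [0,-26,-8,-41,0,0,0],
  ],
)

```text
clock: 6.57
ee_pos: [0.5277, 0.045, 0.1544]
eef_rot: [-3.142, -0.0, 1.868]
wrist_force: [-1.5, 0.7, 1.5]
width: 0.0004
```

Call:
apply_moves(
  deltas=[
    [0,-2,-1,-5,0,0,0],
    [0,-4,-1,-11,0,0,0],
    [0,-6,-2,-17,0,0,0],
    [0,-8,-3,-23,0,0,0],
    [0,-9,-3,-29,0,0,0],
    [0,-10,-3,-35,0,0,0],
    [0,-11,-3,-41,0,0,0],
    [0,-12,-4,-47,0,0,0],
  ],
)

```text
clock: 7.23
ee_pos: [0.5161, 0.0411, 0.1073]
eef_rot: [3.141, -0.0, 1.868]
wrist_force: [-0.0, 0.7, 1.1]
width: 0.0001
```

Call:
apply_moves(
  deltas=[
    [0,0,0,-3,0,0,0],
    [0,0,0,-5,0,0,0],
    [0,0,0,-7,0,0,0],
    [0,0,0,-9,0,0,0],
    [0,0,0,-10,0,0,0],
    [0,0,0,-10,0,0,0],
  ],
)

```text
clock: 7.73
ee_pos: [0.5161, 0.041, 0.0982]
eef_rot: [3.141, 0.0, 1.868]
wrist_force: [-1.6, 0.3, 4.5]
width: 0.0004
```

Call:
apply_moves(
  deltas=[
    [0,0,0,-1,0,0,0],
    [0,0,0,-2,0,0,0],
    [0,0,0,-2,0,0,0],
    [0,0,0,-2,0,0,0],
  ],
)

```text
clock: 8.07
ee_pos: [0.5162, 0.041, 0.0978]
eef_rot: [3.14, 0.001, 1.868]
wrist_force: [-12.3, -1.0, 43.0]
width: 0.0004
```

The force rose to 43 N against the hard stop at z = 0.0978, as expected for a shut lid. I'll lift straight up, move over the round well and check.

Call:
apply_moves(
  deltas=[
    [0,0,0,15,0,0,0],
    [0,0,0,50,0,0,0],
    [0,0,0,85,0,0,0],
    [0,14,-35,85,0,0,0],
    [0,26,-70,85,0,0,0],
    [0,37,-105,85,0,0,0],
    [0,46,-129,85,0,0,0],
    [0,46,-129,85,0,0,0],
  ],
)

```text
clock: 8.73
ee_pos: [0.5639, -0.0924, 0.1811]
eef_rot: [3.14, 0.002, 1.865]
wrist_force: [-1.0, -0.4, 0.0]
width: 0.0006
```

Run:
```python
from h import *
np.set_printoptions(precision=4,suppress=True)
im={n:snap(n,n+"3") for n in("scene","side","wrist")}
obs=[]
for p in("start_top","start_mouth","vent_top","lid_tab","lid_hinge"):
    for n in("scene","side","wrist"):
        for d in viewer.tip_of(n,p)[:1]:
            if d["score"]>.3: obs.append((n,p,np.array(d["xy"])))
v,r=fit(obs,(.584,-.006,.296,.0)); print(v)
for o,e in zip(obs,r): print(o[:2],o[2],e)
print([world(loc(p,0),v[:3]) for p in("start_top","lid_tab")])
o=np.vstack([np.hstack([cv2.resize(im["scene"][120:270,140:340],(400,300)),cv2.resize(im["side"][120:270,160:360],(400,300))]),np.hstack([cv2.resize(im["wrist"],(400,300)),np.zeros((300,400,3),np.uint8)])])
cv2.imwrite("pics/s3.png",o[:,:,::-1])
s=telemetry.get_state();print(s["clock"],s["ee_pos"],s["wrist_force"])
```

```text
[ 0.5852 -0.0063  0.3041 -0.0358]
('scene', 'start_top') [204.6 175.2] [0.4827 0.6337]
('wrist', 'start_top') [262.4 191.6] [-2.307  -0.7369]
('scene', 'start_mouth') [204.3 170.8] [ 0.0237 -1.2702]
('side', 'start_mouth') [244.2 237.3] [-0.2674  1.1934]
('wrist', 'start_mouth') [258.7 196.3] [1.5561 0.2333]
('scene', 'vent_top') [198.4 205.7] [-1.3836  0.3498]
('side', 'vent_top') [284.7 235. ] [ 2.3542 -0.6432]
('wrist', 'vent_top') [348.6 192.7] [ 0.7739 -2.5043]
('scene', 'lid_tab') [265.3 168.4] [-0.692  -1.3249]
('side', 'lid_tab') [209.2 194.6] [-1.3878  3.8804]
('wrist', 'lid_tab') [234.7  33. ] [-0.471  -0.8581]
('scene', 'lid_hinge') [259.9 217.6] [-3.2126 -0.8898]
('side', 'lid_hinge') [270.  180.9] [0.7652 0.5023]
('wrist', 'lid_hinge') [418.8  28.7] [0.4167 0.4936]
[array([ 0.5639, -0.0889,  0.063 ]), array([0.5037, 0.0363, 0.0975])]
9.6333 [ 0.562  -0.088   0.1809] [-0.0909  0.5234 -0.0234]
```

View pics/s3.png

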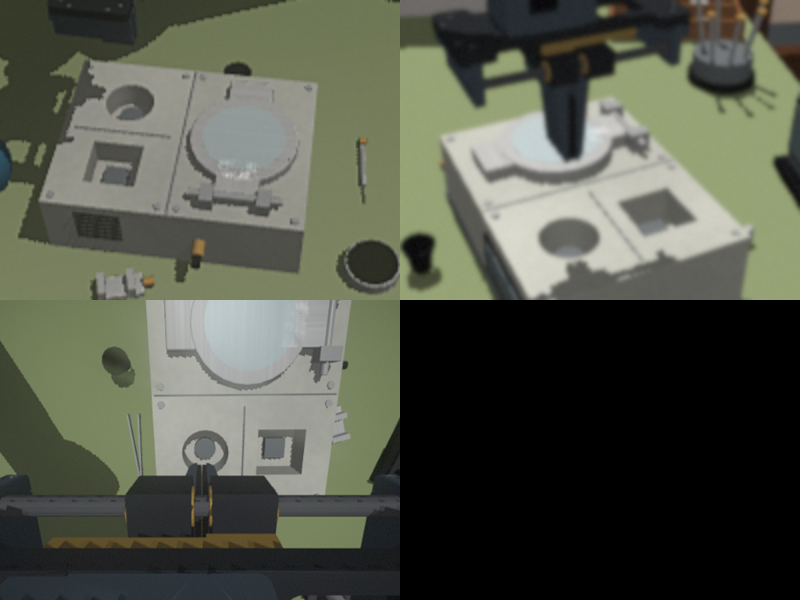

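The lid lies flat: all the views and the fit agree to within noise. The watch is covered and the wells are untouched. The two fits put the round well at about (0.563, -0.0885), so I'll shift 1 mm and descend.

Call:
apply_moves(
  deltas=[
    [0,1,-1,-30,0,0,0],
    [0,1,-1,-60,0,0,0],
    [0,1,-1,-85,0,0,0],
    [0,1,-1,-100,0,0,0],
    [0,1,-1,-108,0,0,0],
    [0,1,-1,-112,0,0,0],
    [0,1,-1,-112,0,0,0],
  ],
)

```text
clock: 10.22
ee_pos: [0.563, -0.089, 0.0687]
eef_rot: [-3.141, -0.0, 1.868]
wrist_force: [-0.8, -0.1, 0.1]
width: 0.0002
```

Call:
apply_moves(
  deltas=[
    [0,0,0,-3,0,0,0],
    [0,0,0,-6,0,0,0],
    [0,0,0,-9,0,0,0],
    [0,0,0,-10,0,0,0],
    [0,0,0,-10,0,0,0],
  ],
)

```text
clock: 10.63
ee_pos: [0.5636, -0.0891, 0.0592]
eef_rot: [3.14, 0.001, 1.867]
wrist_force: [1.6, -0.5, 4.5]
width: 0.0002
```

Call:
apply_moves(
  deltas=[
    [0,0,0,-1,0,0,0],
    [0,0,0,-2,0,0,0],
    [0,0,0,-3,0,0,0],
    [0,0,0,-3,0,0,0],
  ],
)

```text
clock: 10.97
ee_pos: [0.5636, -0.0892, 0.0565]
eef_rot: [3.14, 0.001, 1.868]
wrist_force: [0.5, -0.1, 15.0]
width: 0.0005
```

Call:
apply_moves(
  deltas=[
    [0,0,0,-1,0,0,0],
    [0,0,0,-1,0,0,0],
    [0,0,0,-1,0,0,0],
  ],
)

```text
clock: 11.22
ee_pos: [0.5636, -0.0892, 0.056]
eef_rot: [3.14, 0.001, 1.868]
wrist_force: [-2.5, 0.7, 21.7]
width: 0.0003
```

Call:
apply_moves(
  deltas=[
    [0,0,0,-1,0,0,0],
    [0,0,0,-1,0,0,0],
    [0,0,0,-1,0,0,0],
    [0,0,0,-1,0,0,0],
  ],
)

```text
clock: 11.55
ee_pos: [0.5636, -0.0892, 0.0554]
eef_rot: [3.14, 0.001, 1.867]
wrist_force: [-4.0, 0.4, 29.0]
width: 0.0006
```

At 29 N, far above the 5 N spring, and z at 7 mm below the key's rest height, the key is bottomed. I'll withdraw straight up and clear.

Call:
apply_moves(
  deltas=[
    [0,0,0,5,0,0,0],
    [0,0,0,15,0,0,0],
    [0,0,0,45,0,0,0],
    [0,0,0,80,0,0,0],
    [0,0,0,115,0,0,0],
    [0,0,0,150,0,0,0],
    [0,0,0,185,0,0,0],
    [0,0,0,220,0,0,0],
  ],
)

```text
clock: 12.22
ee_pos: [0.562, -0.0887, 0.2758]
eef_rot: [-3.141, -0.001, 1.868]
wrist_force: [0.6, -0.9, -0.3]
width: 0.0002
```

Call:
apply_moves(
  deltas=[
    [0,-35,15,20,0,0,0],
    [0,-70,30,40,0,0,0],
    [0,-105,45,60,0,0,0],
    [0,-105,45,60,0,0,0],
    [0,-105,45,60,0,0,0],
  ],
)

```text
clock: 12.63
ee_pos: [0.4565, -0.0433, 0.3355]
eef_rot: [3.14, 0.001, 1.868]
wrist_force: [1.3, -0.4, 0.4]
width: 0.0004
```

Run:
```python
from h import *
np.set_printoptions(precision=4,suppress=True)
im={n:snap(n,n+"4") for n in("scene","side","wrist")}
for p in("lid_tab","start_top","vent_top"):
    ob=[(n,d["xy"]) for n in("scene","side","wrist") for d in viewer.tip_of(n,p)[:1] if d["score"]>.3]
    print(p,tri(ob),ob)
v=[.5847,-.006,.30]
print("expected",[world(loc(p,0),v) for p in("lid_tab","start_top","vent_top")])
o=np.vstack([np.hstack([cv2.resize(im["scene"][120:270,140:340],(400,300)),cv2.resize(im["side"][120:270,160:360],(400,300))]),np.hstack([cv2.resize(im["wrist"],(400,300)),cv2.resize(im["side"],(400,300))])])
cv2.imwrite("pics/s4.png",o[:,:,::-1])
s=telemetry.get_state();print(s["clock"],s["ee_pos"],s["wrist_force"])
```

```text
lid_tab (array([0.5043, 0.0455, 0.089 ]), [np.float64(0.00030836920535936337), np.float64(0.0003083692053594661)]) [('scene', [268.2, 169.4]), ('side', [208.2, 197.4])]
start_top (array([ 0.5674, -0.0867,  0.0687]), [np.float64(0.002453788086636252), np.float64(0.0025414644923312337), np.float64(0.0035374047163124517)]) [('scene', [205.9, 176.1]), ('side', [247.0, 243.7]), ('wrist', [315.9, 213.9])]
vent_top (array([ 0.6523, -0.0638,  0.0627]), [np.float64(0.001726281210991924), np.float64(0.0022305852820207295), np.float64(0.001222041989684236)]) [('scene', [196.5, 206.4]), ('side', [289.7, 235.0]), ('wrist', [371.9, 213.3])]
expected [array([0.5034, 0.0369, 0.0975]), array([ 0.5631, -0.0886,  0.063 ]), array([ 0.6491, -0.062 ,  0.063 ])]
13.2333 [ 0.4581 -0.0441  0.3337] [-0.6173 -0.5245 -0.5067]
```

View pics/s4.png

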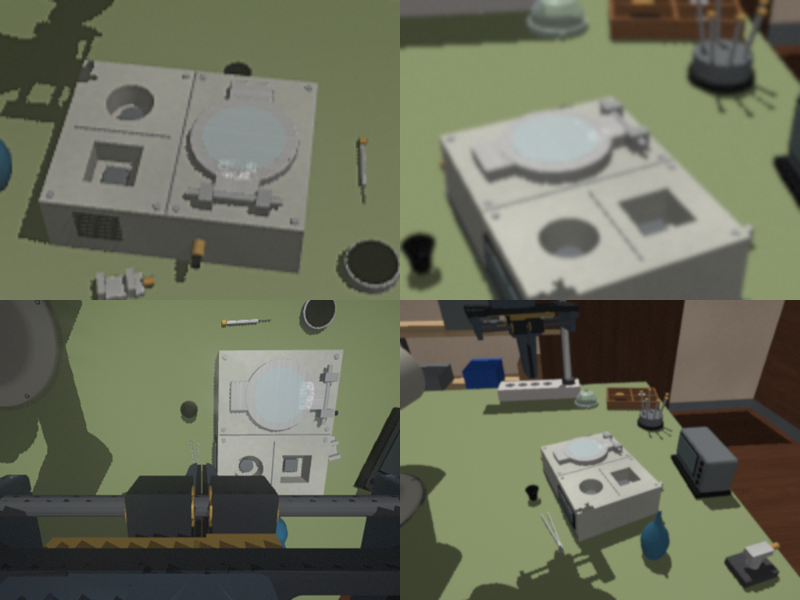

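The lid lies flat (scene crop (243,135), side crop (560,140)). Both keys are up in their wells, and every loose thing is where it was. The arm is clear, so I'm handing in.

```bash
python3 -c "
from workcell import ctrl
print(ctrl.job_done())"
```

```text
the job is handed in; nothing more can be done
None
```

The job is handed in. I pushed the lid shut with the closed fingertips, and only after that pressed the start key down and let it spring back.

- **Lid:** it met its hard stop at z ≈ 97.8 mm with a force of 43 N, where about 97.5 mm was expected. It looked flat in all views before I pressed the key and again after.
- **Start key:** I pressed it to z ≈ 55.4 mm with 29 N, against a spring of about 5 N. Its full travel should end near 57 mm, so it was fully down. I then withdrew straight up, and in the last pictures the key looks back up.
- **Other things:** nothing was touched at the vent key. The loose items visible in the last pictures are where they were. The watch is hidden under the lid, so I could not check it again, but nothing entered the chamber.
- **Timing and position:** the last reading was at 13.2 s, with the arm clear of everything.
- **Checks that disagreed:**
  - The last network triangulations were 3–12 mm off the expected points. The worst was lid_tab, 12 mm off from two views only, so I relied on the contact heights, the earlier model fits and the pictures.
  - The key's stop felt softer than the lid's, about 7 N per mm of commanded travel.

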